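# Reset the depth stop of a tray dibbler

### The arm

A 6-joint arm with a two-finger parallel gripper is mounted at the origin on a cart in front of the work surface, level with it; the furniture and walls round the work are solid. World frame = base frame: x ahead of the robot, y to its left, z up, the work surface at z = 0. Lengths are in mm, angles in rad, forces in N, time in s.
With the tool pointing down it reaches from about 350 to 975 mm from the base axis. Payload 7.1 kg.
Tool frame: the origin (TCP) lies at the very end of the fingers, on their centre line; the grasp point (between the pads) lies 19 mm behind it; z points along the fingers, y is the line along which they close (so a half turn about z gives the same grasp; the last joint's range is limited). The gripper opens to 88 mm and grips with 3 to 60 N. Pads are 20 mm wide; open, the fingers measure 115 mm over their backs; the gripper's body (75 mm by 178 mm) begins 61 mm behind the grasp point.
Start: joints at [-1.338, 0.423, 1.63, -0, 1.089, -0.019], TCP at [155.736, -605.269, 222.675] pointing down, gripper open.
Joint ranges: [-3, 3], [-0.9, 2.11], [0.09, 2.58], [-1.31, 4.45], [0.11, 2.69], [-2.54, 2.54]. Speed limits (rad/s): [2.39, 2.39, 3.01, 3.14, 3.14, 3.14].

### API

Orientations are given as a rotation vector (axis times angle).
In Python, from workcell import * gives the robot as it stands.
- The arm moves only by the tool step_arm, never from a script. Its argument "deltas" is a list of rows, each a list of 3 entries, a list of its own where there are three numbers: the shift along the tool's x, y, z in units of 300 mm (1.0 is 300 mm), then the turn, a rotation vector about the tool's x, y, z in units of 1.5 rad (1.0 is 1.5 rad), then the gripper command: -1 is shut, 1 is fully open, values between are in proportion. In form: [[[dx, dy, dz], [rx, ry, rz], gripper], ...]. A call has 1 to 20 rows; each row is the pose to reach, as a shift and turn from the pose commanded when the call began, along the tool's axes at that moment; what a row does not reach only later rows make up. A row lasts 1/12 s, in which the tool goes at most 41.7 mm and 7.16 degrees, less where a joint would pass 70% of its speed; a pose out of reach is approached as far as the arm can. A call with a number of a shift or a turn outside -1 to 1 is refused whole. A call with a gripper value outside its range is refused whole. The fingers move at their own pace and stop on an object; the grip force is fixed at half the most. Time passes only in rows, so rows that repeat a pose let the fingers close. It gives the time, the measured TCP pose, the force, the opening and the grip force at its end, in the units of the state.
- get_obs(): the state, without advancing time (a new reading comes with each control period).
- get_image(name): name is "scene" or "top" or "wrist"; returns a dict with "pixels" (400x640x3 uint8, red, green, blue), "fx", "fy", "cx", "cy" (pixels), "T" (4x4, takes a point from camera to world coordinates). Camera axes: x right, y down, z forward; pixel columns grow to the right and rows downward; lengths in mm; the calibration is good to about 2 mm. The wrist camera is an equidistant fisheye: a pixel r from the principal point sees the ray r / f radians off the axis. A picture is of the moment at which its call begins. There is no depth.
- close_job(): hands the job in; it is judged then, once.
The state is a dict: "t": time; "qpos": joint angles; "qvel": joint speeds; "joint_torque": joint torques, N m; "ee_pos": TCP position; "orientation": TCP orientation; "ft_force": force on the tool from outside, world axes, zero at the start; "moment": the same for the moment, N m; "width": finger opening in mm; "grasp_force": force on a finger pad.
Only numpy, scipy, OpenCV 4.12 (cv2) and the standard library are available. Lean on these libraries where they do the work, as an engineer would, in place of code of your own. Each camera call takes 0.05 s, during which the arm holds its last target. There are 200 camera calls.

### The job

Reset the depth stop in the setting stand, whose jam nut has worked half loose: slacken the nut by swinging its crank handle anticlockwise (seen from above), then turn the T-handle above it clockwise until the foot under the arm bears on the brass setting block and the screw goes stiff to about 0.27 N m. Then swing the crank handle clockwise to tighten the nut firmly, pulling until the moving handle takes about 13 N, and no harder. Leave the things lying about where they are.

Things in the scene. Friction and masses are not known exactly. Their poses are not given: they have to be found in the camera images.
- stand: setting stand bolted down on the bench: grey base plate 124x84x10 mm, column at its +x (back) end and an arm 66 to 90 mm up that carries the vertical depth-stop screw. Origin on the screw axis at the bench top; z up. The jam nut (hexagon 48 mm across, 90 to 107 mm up) and above it the T-handle turn about this axis.
- crank_grip (a point): middle of the upright round black crank handle (15 mm diameter, 44 mm tall, its middle 132 mm above the bench) at the end of the jam nut's lever, 90 mm from the screw axis. It starts on the stand's -x side, up to 0.65 rad clockwise or 0.35 rad anticlockwise of it. Moving it round the axis clockwise from above tightens the nut.
- t_grip (a point): middle of the steel T-handle on the adjuster screw: bar 50 mm long, 14 mm thick, 28 mm high, its middle 139 mm above the bench, on the screw axis; the point's x axis lies along the bar, y across it. Clockwise from above lowers the foot 6 mm per rad. It stays where it is left.
- foot: round steel foot, 18 mm diameter, on a sprung plunger under the arm, on the screw axis; origin at the centre of its underside
- setting_block: brass block 32x32x27 mm under the foot, fixed; origin at the centre of its underside, so its top is 27 mm higher
- clamp_washer: keyed washer hidden in the boss: the nut presses it on a disc of the screw, which locks the screw. The slack nut needs 7 to 8 N at the handle to keep it moving; once it bites, this rises about 18 N per rad. Right is about 13 N (10.5 to 15), 0.33 rad past biting (0.24 to 0.44). With the handle stopped and held, it reads some 3 to 4 N less and rises about 14 N per rad.
- adjuster (a joint): angle of the adjuster screw and T-handle in rad, growing clockwise seen from above. With the nut slack it turns with 0.15 N m of friction; the foot touches after 0.4 to 1.2 rad, then the torque rises about 0.5 N m per rad. About 0.27 N m in all means 20 N on the foot.
- seed_packet_1: bystander: seed packet 118x82x11 mm
- lever: flat steel lever of the jam nut, pointing along its own -x; origin on the screw axis. Where the nut bites differs each time, and so does how tight it starts, always less tight than it should end; a 0.4 rad swing anticlockwise always slackens it. It turns on freely to 1.5 rad anticlockwise of biting, and stays where it is left.
- brake_disc: steel disc of the adjuster screw, hidden inside the boss under the washer; turns with the T-handle
- tape_measure: bystander: tape measure 68x76x31 mm
- dibber: bystander: wooden dibber 204 mm long
Things that resemble listed ones, but are neither listed nor needed, are in the scene too. Of the things that look like the stand, the larger one is meant.

How it is judged:
By the outcome, as a careful person would: the job done as asked, in the order asked, and still so for the second after the job is handed in, with the robot touching nothing.
It also fails if it takes over 72 s, if anything falls off the work surface, if the arm or the gripper's body presses on something with over 40 N, if the wrist force passes 120 N, or if a joint passes its speed limit or range.

## Working session

There is one attempt and no reset: what is moved stays moved. The work goes in short steps, Python scripts to look and compute and a tool call to move; the robot and the scene stay as the last step left them, time stands still between calls to the robot, and variables do not carry over. Pictures are saved under pics/ and viewed, at most 10 in all, crops included, and the job is handed in when it is done.

Besides the shell and the picture viewer there is one more tool, called after ">>>" by a JSON object that holds its "api" and its "payload", one argument or row to a line. step_arm: Moves the arm, as the interface text tells. Its arguments: {"type":"object","properties":{"deltas":{"type":"array","items":{"type":"array"}}},"required":["deltas"]}

```bash
mkdir -p pics; python3 - <<'E'
from workcell import *
import cv2,numpy as np
for n in("scene","top"):
    d=get_image(n);cv2.imwrite(f"pics/{n}1.png",d["pixels"][:,:,::-1]);np.savez(f"{n}1.npz",**d)
    print(n,d["fx"],d["fy"],d["cx"],d["cy"],np.round(d["T"],3).tolist())
print(get_obs())
E
```

```text
scene 498.2398554156035 498.2398554156035 320.0381708099873 205.2740656614805 [[-0.809, -0.378, 0.45, 149.459], [-0.588, 0.524, -0.617, 469.118], [-0.003, -0.764, -0.646, 717.858], [0.0, 0.0, 0.0, 1.0]]
top 384.1219934321657 384.1219934321657 324.6475937194515 205.4183093361995 [[0.099, -0.973, 0.206, 419.29], [-0.995, -0.097, 0.019, -151.16], [0.002, -0.207, -0.978, 930.948], [0.0, 0.0, 0.0, 1.0]]
{'t': 0.1, 'qpos': array([-1.33800844e+00,  4.23733858e-01,  1.63057693e+00,  1.69766040e-05,
        1.08860777e+00, -1.89877761e-02]), 'qvel': array([ 0.00118627, -0.00101743, -0.00066179, -0.0007253 ,  0.00101427,
       -0.00053676]), 'joint_torque': array([-1.28053762e-03, -5.45615745e+01, -2.74325091e+01,  6.44641067e-02,
        1.88187312e-02, -1.69658114e-05]), 'ee_pos': array([ 155.62766195, -604.81424556,  222.01291522]), 'orientation': array([-3.11542398e+00, -3.94266505e-01,  1.98653103e-04]), 'ft_force': array([ 0.20621717,  0.85397358, -0.742317  ]), 'moment': array([-0.05255185, -0.02772399, -0.00475096]), 'grasp_force': 0.0, 'width': 87.72746261748415}
```

View pics/scene1.png

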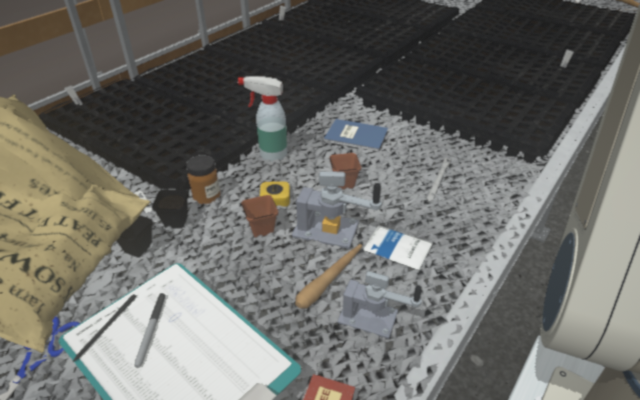

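View pics/top1.png

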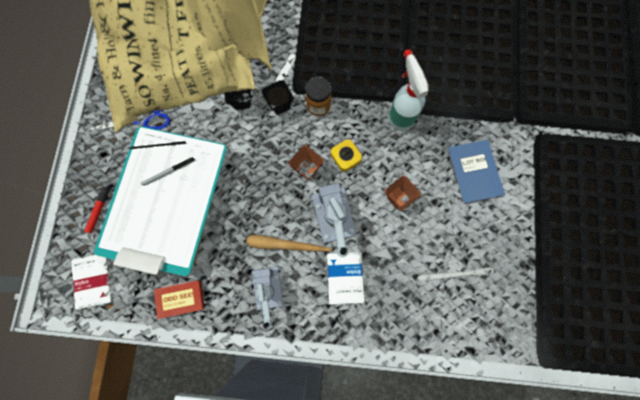

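Stand candidates: the larger one with the brass block is at scene (330,205) and top (333,215). The smaller decoy is at scene (375,300) and top (266,290). I choose the larger one and check it in a close crop.

```bash
python3 - <<'E'
import cv2,numpy as np
a=cv2.imread("pics/scene1.png")[160:255,285:395];b=cv2.imread("pics/top1.png")[175:270,290:400]
f=lambda i:cv2.resize(i,None,fx=3.6,fy=5.2,interpolation=cv2.INTER_CUBIC)
f=lambda i:cv2.resize(i,None,fx=3.6,fy=3.6,interpolation=cv2.INTER_CUBIC)
cv2.imwrite("pics/crop1.png",np.hstack([f(a),f(b)]))
E
```

```text
(no output)
```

View pics/crop1.png

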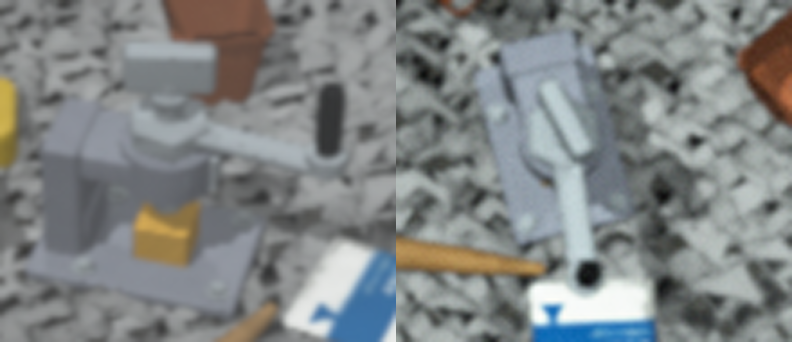

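The crop shows the larger stand with its brass block. In the top view the T bar's top is centred near (337,207) with ends near (331,200) and (343,216), and the crank handle's top is near (343,250). In the scene view the T middle is near (332,179) and the handle middle near (376,193).

```bash
cat > h.py <<'E'
import numpy as np
from scipy.spatial.transform import Rotation as R
def plane(d,u,v,z):
    r=d["T"][:3,:3]@[(u-d["cx"])/d["fx"],(v-d["cy"])/d["fy"],1];o=d["T"][:3,3]
    return o+r*(z-o[2])/r[2]
E
python3 - <<'E'
from h import *
t=np.load("top1.npz");s=np.load("scene1.npz")
p=lambda n,*a:print(n,plane(*a).round(1))
p("T top",t,337.2,207.5,153);p("Tend",t,331.4,200,153);p("Tend",t,343.3,216.1,153);p("T sc",s,331.9,178.9,139)
p("crank top",t,343.1,250,154);p("crank sc",s,376.4,193.3,132)
# base corners z=10 from top crop: front left(524,242), front right(632,212), back right (585,45 col top z~?)
p("bFL",t,(524-396)/3.6+290,242/3.6+175,10);p("bFR",t,(632-396)/3.6+290,212/3.6+175,10)
p("bFL s",s,232/3.6+285,313/3.6+160,0);p("bFR s",s,266/3.6+285,225/3.6+160,10)
E
```

```text
T top [ 581.7 -162.7  153. ]
Tend [ 596.3 -149.2  153. ]
Tend [ 564.9 -176.8  153. ]
T sc [ 580.6 -160.6  139. ]
crank top [ 495.5 -182.6  154. ]
crank sc [ 492.7 -180.5  132. ]
bFL [ 524.  -144.8   10. ]
bFR [ 551.2 -214.9   10. ]
bFL s [ 524.5 -145.6    0. ]
bFR s [ 543.2 -209.5   10. ]
```

```bash
cat >> h.py <<'E'
def rel(c,g):
    """c,g=(x,y,z,psi), tool straight down -> deltas in tool axes and units"""
    p=c[3]; d=np.subtract(g[:3],c[:3]); X=[np.cos(p),np.sin(p)]; Y=[np.sin(p),-np.cos(p)]
    return np.round([d[:2]@X/300,d[:2]@Y/300,-d[2]/300,-(g[3]-p)/1.5],4)
def cmd(c,r):
    """pose commanded after delta r=(dx,dy,dz,rz) from c"""
    p=c[3]; dx,dy,dz=np.array(r[:3])*300
    return [c[0]+dx*np.cos(p)+dy*np.sin(p),c[1]+dx*np.sin(p)-dy*np.cos(p),c[2]-dz,p-1.5*r[3]]
def yaw(o):
    x=R.from_rotvec(o["orientation"]).as_matrix()[:,0]; return np.arctan2(x[1],x[0])
E
python3 - <<'E'
from h import *
c=[155.736,-605.269,222.675,.2518]
a=[.72,-.54,0,0];c2=cmd(c,a);print(c2,rel(c2,[494,-181.5,222.7,.22]))
E
```

```text
[np.float64(324.5626422601838), np.float64(-394.56170334620134), np.float64(222.675), 0.2518] [ 7.239e-01 -5.471e-01 -1.000e-04  2.120e-02]
```

>>> {"api": "step_arm", "payload": {
  "deltas": [
    [[0.72,-0.54,0],[0,0,0],1],
    [[0.72,-0.54,0],[0,0,0],1],
    [[0.72,-0.54,0],[0,0,0],1],
    [[0.72,-0.54,0],[0,0,0],1],
    [[0.72,-0.54,0],[0,0,0],1],
    [[0.72,-0.54,0],[0,0,0],1],
    [[0.72,-0.54,0],[0,0,0],1],
    [[0.72,-0.54,0],[0,0,0],1],
    [[0.72,-0.54,0],[0,0,0],1],
    [[0.72,-0.54,0],[0,0,0],1]
  ]
}}

```text
t: 0.93
ee_pos: [324.3, -395.1, 222.7]
orientation: [3.116, 0.395, -0.0]
ft_force: [-0.9, -0.1, -0.7]
width: 88.0
grasp_force: 0.0
```

>>> {"api": "step_arm", "payload": {
  "deltas": [
    [[0.724,-0.547,0],[0,0,0.021],1],
    [[0.724,-0.547,0],[0,0,0.021],1],
    [[0.724,-0.547,0],[0,0,0.021],1],
    [[0.724,-0.547,0],[0,0,0.021],1],
    [[0.724,-0.547,0],[0,0,0.021],1],
    [[0.724,-0.547,0],[0,0,0.021],1],
    [[0.724,-0.547,0],[0,0,0.021],1],
    [[0.724,-0.547,0],[0,0,0.021],1],
    [[0.724,-0.547,0],[0,0,0.021],1],
    [[0.724,-0.547,0],[0,0,0.021],1],
    [[0.724,-0.547,0],[0,0,0.021],1],
    [[0.724,-0.547,0],[0,0,0.021],1]
  ]
}}

```text
t: 1.93
ee_pos: [493.2, -182.9, 222.6]
orientation: [-3.123, -0.342, 0.001]
ft_force: [-0.8, -0.4, 0.1]
width: 87.8
grasp_force: 0.0
```

```bash
python3 - <<'E'
from workcell import *
from h import *
import cv2
d=get_image("wrist");cv2.imwrite("pics/w1.png",d["pixels"][:,:,::-1]);np.savez("w1.npz",**d)
o=get_obs();print(o["ee_pos"],yaw(o),o["qpos"],o["ft_force"],o["moment"]);print(d["fx"],d["cx"],d["cy"],d["T"].round(3))
E
```

```text
[ 493.35230914 -182.75821384  222.68271758] 0.21818010060865392 [-3.77327383e-01  2.78519148e-01  1.84752328e+00 -1.22831973e-04
  1.01565555e+00  9.75353587e-01] [-0.57000043  0.13892975  0.4647174 ] [-0.06501429  0.04381184  0.00388547]
309.70691628693146 317.8116541016685 195.76648121458865 [[ 2.16000e-01 -9.35000e-01 -2.82000e-01  5.70139e+02]
 [-9.76000e-01 -2.07000e-01 -6.30000e-02 -1.66361e+02]
 [ 0.00000e+00  2.89000e-01 -9.57000e-01  3.85741e+02]
 [ 0.00000e+00  0.00000e+00  0.00000e+00  1.00000e+00]]
```

View pics/w1.png

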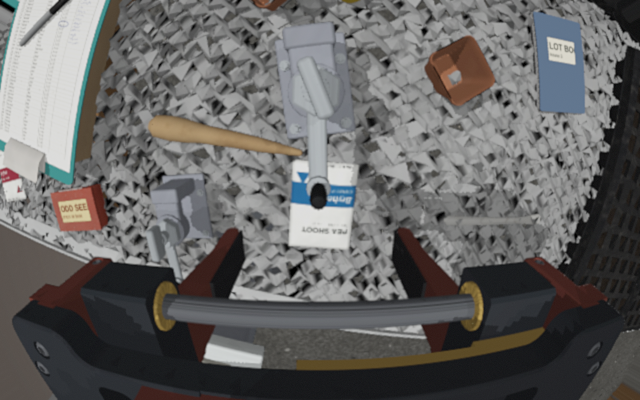

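The wrist view shows the crank handle's top near (318,200), its lever running up to the nut, and the T bar from about (306,60) to (333,115).

```bash
cat >> h.py <<'E'
def wray(d,u,v,z):
    a=np.array([u-d["cx"],v-d["cy"]]);r=np.hypot(*a);th=r/d["fx"]
    k=np.array([*(a/r*np.sin(th)),np.cos(th)]);k=d["T"][:3,:3]@k;o=d["T"][:3,3]
    return (o+k*(z-o[2])/k[2]).round(1)
E
python3 - <<'E'
from h import *
import cv2
d=np.load("w1.npz");im=d["pixels"].astype(int)
m=(im.max(2)<45).astype(np.uint8);m[230:]=0
n,l,s,c=cv2.connectedComponentsWithStats(m)
for i in range(1,n):
    if s[i,4]>60 and 290<c[i][0]<345 and 160<c[i][1]<220:print(s[i],c[i],wray(d,*c[i],132), "lowest:",wray(d,c[i][0],s[i,1]+s[i,3],154))
# steel light region of bar
b=im[40:130,285:350];
cv2.imwrite("pics/cropw.png",cv2.resize(d["pixels"][20:220,250:390,::-1],None,fx=4,fy=3,interpolation=cv2.INTER_CUBIC)[:600])
for q in [(306,60),(333,115),(319,88)]:print(wray(d,*q,153))
E
```

```text
[311 184  15  24 301] [318.0730897  195.82392027] [ 495.4 -183.2  132. ] lowest: [ 492.1 -183.9  154. ]
[ 601.6 -150.6  153. ]
[ 565.3 -179.1  153. ]
[ 582.8 -164.5  153. ]
```

View pics/cropw.png

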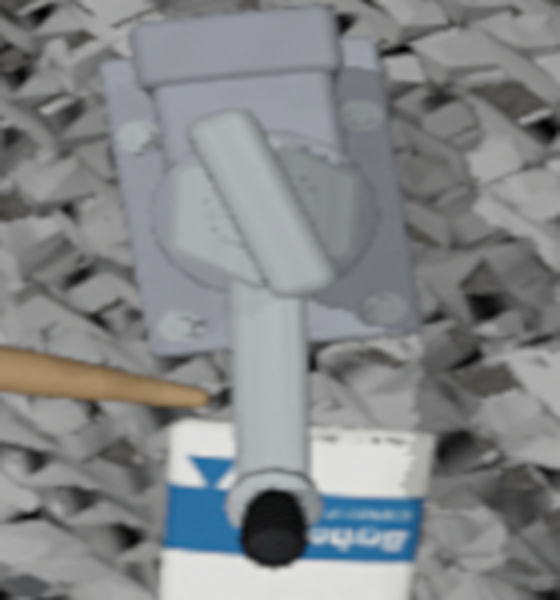

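```bash
python3 - <<'E'
from workcell import *
from h import *
d=np.load("w1.npz")
a,b=wray(d,305.5,60,153),wray(d,326.3,113.3,153);print(a,b,(a+b)/2,np.arctan2(*(a-b)[1::-1]))
c=cmd(cmd([155.736,-605.269,222.675,.2518],[.72,-.54,0,0]),[.724,-.547,0,.021]);print(c)
o=get_obs();print(o["ee_pos"],o["qvel"].round(3));p=[*o["ee_pos"],yaw(o)]
print(rel(p,[494.5,-182.5,121,.2235]),rel(c,[494.5,-182.5,121,.2235]))
E
```

```text
[ 601.5 -150.2  153. ] [ 565.5 -173.9  153. ] [ 583.5  -162.05  153.  ] 0.5822111625067654
[np.float64(494.02823319084894), np.float64(-181.52165196965743), np.float64(222.675), 0.22030000000000002]
[ 493.35230914 -182.75821384  222.68271758] [ 0.009  0.    -0.003  0.001  0.001  0.004]
[ 0.0039 -0.      0.3389 -0.0035] [ 0.0008  0.0035  0.3389 -0.0021]
```

>>> {"api": "step_arm", "payload": {
  "deltas": [
    [[0.001,0.003,0.1],[0,0,0],1],
    [[0.001,0.003,0.2],[0,0,0],1],
    [[0.001,0.003,0.26],[0,0,0],1],
    [[0.001,0.003,0.3],[0,0,0],1],
    [[0.001,0.003,0.32],[0,0,0],1],
    [[0.001,0.003,0.339],[0,0,0],1],
    [[0.001,0.003,0.339],[0,0,0],1],
    [[0.001,0.003,0.339],[0,0,0],1]
  ]
}}

```text
t: 2.65
ee_pos: [494.8, -182.7, 121.4]
orientation: [3.122, 0.345, 0.001]
ft_force: [-0.7, 0.5, -1.5]
width: 87.9
grasp_force: 0.0
```

>>> {"api": "step_arm", "payload": {
  "deltas": [
    [[0,0,0],[0,0,0],-0.6],
    [[0,0,0],[0,0,0],-1],
    [[0,0,0],[0,0,0],-1],
    [[0,0,0],[0,0,0],-1],
    [[0,0,0],[0,0,0],-1],
    [[0,0,0],[0,0,0],-1],
    [[0,0,0],[0,0,0],-1],
    [[0,0,0],[0,0,0],-1],
    [[0,0,0],[0,0,0],-1],
    [[0,0,0],[0,0,0],-1],
    [[0,0,0],[0,0,0],-1],
    [[0,0,0],[0,0,0],-1]
  ]
}}

```text
t: 3.65
ee_pos: [494.7, -182.8, 121.0]
orientation: [3.122, 0.346, 0.0]
ft_force: [-0.0, -3.1, -0.6]
width: 14.4
grasp_force: 30.0
```

```bash
cat > st.py <<'E'
from workcell import *
from h import *
A=np.array([583,-162.5])
def show():
    o=get_obs();e=o["ee_pos"];v=e[:2]-A;r=np.hypot(*v);phi=np.arctan2(-v[1],-v[0]);f=o["ft_force"]
    t=np.array([-np.sin(phi+np.pi),np.cos(phi+np.pi)])
    print("t%.2f"%o["t"],e.round(2),"yaw %.3f"%yaw(o),"f",f.round(2),"m",o["moment"].round(3),"w%.1f g%.1f"%(o["width"],o["grasp_force"]))
    print("r %.1f phi %.4f ftan(acw+) %.2f frad %.2f q6 %.2f"%(r,phi,f[:2]@t,f[:2]@v/max(r,1e-6),o["qpos"][5]))
if __name__=="__main__":show()
E
python3 st.py
```

```text
t3.65 [ 494.67 -182.75  121.05] yaw 0.221 f [-0.01 -3.06 -0.58] m [-0.226  0.031  0.001] w14.4 g30.0
r 90.6 phi 0.2254 ftan(acw+) 2.98 frad 0.69 q6 0.97
```

>>> {"api": "step_arm", "payload": {
  "deltas": [
    [[0.0001,0.0075,0],[0,0,-0.0167],-1],
    [[0.0004,0.015,0],[0,0,-0.0333],-1],
    [[0.0008,0.0225,0],[0,0,-0.05],-1],
    [[0.0015,0.03,0],[0,0,-0.0667],-1],
    [[0.0023,0.0374,0],[0,0,-0.0833],-1],
    [[0.0034,0.0448,0],[0,0,-0.1],-1],
    [[0.0046,0.0522,0],[0,0,-0.1167],-1],
    [[0.006,0.0596,0],[0,0,-0.1333],-1]
  ]
}}

```text
t: 4.32
ee_pos: [499.8, -198.3, 120.7]
orientation: [-3.07, -0.655, 0.001]
ft_force: [0.4, 5.6, 0.3]
width: 14.6
grasp_force: 30.0
```

```bash
python3 st.py
```

```text
t4.32 [ 499.81 -198.28  120.72] yaw 0.421 f [0.43 5.65 0.35] m [ 0.968 -0.059 -0.146] w14.6 g30.0
r 90.6 phi 0.4062 ftan(acw+) -5.02 frad -2.62 q6 0.75
```

>>> {"api": "step_arm", "payload": {
  "deltas": [
    [[0.0004,0.015,0],[0,0,-0.0333],-1],
    [[0.0008,0.0225,0],[0,0,-0.05],-1],
    [[0.0015,0.03,0],[0,0,-0.0667],-1],
    [[0.0023,0.0374,0],[0,0,-0.0833],-1],
    [[0.0034,0.0448,0],[0,0,-0.1],-1],
    [[0.0046,0.0522,0],[0,0,-0.1167],-1],
    [[0.006,0.0596,0],[0,0,-0.1333],-1],
    [[0.0076,0.0669,0],[0,0,-0.15],-1],
    [[0.0093,0.0742,0],[0,0,-0.1667],-1],
    [[0.0113,0.0815,0],[0,0,-0.1833],-1],
    [[0.0134,0.0887,0],[0,0,-0.2],-1]
  ]
}}

```text
t: 5.23
ee_pos: [514.1, -220.8, 120.6]
orientation: [-2.937, -1.107, 0.001]
ft_force: [0.5, 5.8, 1.2]
width: 14.2
grasp_force: 30.0
```

```bash
python3 st.py
```

```text
t5.23 [ 514.06 -220.81  120.61] yaw 0.721 f [0.55 5.82 1.2 ] m [ 0.88   0.061 -0.177] w14.2 g30.0
r 90.3 phi 0.7021 ftan(acw+) -4.09 frad -4.18 q6 0.42
```

>>> {"api": "step_arm", "payload": {
  "deltas": [
    [[0,0,0],[0,0,0],-1],
    [[0,0,0],[0,0,0],-1],
    [[0,0,0],[0,0,0],-1]
  ]
}}

```text
t: 5.48
ee_pos: [514.4, -221.2, 120.7]
orientation: [-2.939, -1.105, 0.0]
ft_force: [0.6, 5.6, -0.6]
width: 13.9
grasp_force: 30.0
```

```bash
python3 st.py
```

```text
t5.48 [ 514.43 -221.19  120.72] yaw 0.719 f [ 0.58  5.58 -0.55] m [ 0.911 -0.055 -0.171] w13.9 g30.0
r 90.3 phi 0.7079 ftan(acw+) -3.86 frad -4.07 q6 0.42
```

>>> {"api": "step_arm", "payload": {
  "deltas": [
    [[0,0,0],[0,0,0],1],
    [[0,0,0],[0,0,0],1],
    [[0,0,0],[0,0,0],1],
    [[0,0,0],[0,0,0],1],
    [[0,0,0],[0,0,0],1],
    [[0,0,0],[0,0,0],1],
    [[0,0,-0.1],[0,0,0],1],
    [[0,0,-0.2],[0,0,0],1],
    [[0,0,-0.3],[0,0,0],1],
    [[0,0,-0.3],[0,0,0],1],
    [[0,0,-0.3],[0,0,0],1]
  ]
}}

```text
t: 6.4
ee_pos: [515.8, -222.6, 212.8]
orientation: [2.937, 1.106, 0.004]
ft_force: [-0.5, -0.3, -0.4]
width: 84.0
grasp_force: 0.0
```

```bash
python3 - <<'E'
from h import *
import st
c=[494.03,-181.52,222.675,.2203]
for r in [[.001,.003,.339,0],[.006,.0596,0,-.1333],[.0134,.0887,0,-.2],[0,0,-.3,0]]:c=cmd(c,r)
print(c);st.show();print(rel(c,[583,-162.5,211,.65]))
E
```

```text
[np.float64(514.709884676938), np.float64(-222.04169545637313), np.float64(210.97500000000002), 0.7202500000000001]
t6.40 [ 515.76 -222.57  212.76] yaw 0.720 f [-0.55 -0.26 -0.44] m [-0.036 -0.049 -0.014] w84.0 g0.0
r 90.2 phi 0.7292 ftan(acw+) -0.17 frad 0.58 q6 0.42
[ 3.02e-01  1.00e-03 -1.00e-04  4.68e-02]
```

>>> {"api": "step_arm", "payload": {
  "deltas": [
    [[0.1,0.001,0],[0,0,0.01],1],
    [[0.2,0.001,0],[0,0,0.03],1],
    [[0.3,0.001,0],[0,0,0.047],1],
    [[0.302,0.001,0],[0,0,0.047],1],
    [[0.302,0.001,0],[0,0,0.047],1],
    [[0.302,0.001,0],[0,0,0.047],1],
    [[0.302,0.001,0],[0,0,0.047],1]
  ]
}}

```text
t: 6.98
ee_pos: [581.7, -163.0, 210.0]
orientation: [-2.976, -1.002, 0.003]
ft_force: [-0.2, 0.2, 0.2]
width: 87.8
grasp_force: 0.0
```

```bash
python3 - <<'E'
from h import *
from workcell import *
import st,cv2
st.show()
d=get_image("wrist");np.savez("w2.npz",**d)
cv2.imwrite("pics/w2.png",cv2.resize(d["pixels"][130:280,220:420,::-1],None,fx=4,fy=4,interpolation=cv2.INTER_CUBIC))
E
```

```text
t6.98 [ 581.68 -162.99  210.02] yaw 0.649 f [-0.23  0.17  0.16] m [-0.044 -0.013 -0.059] w87.8 g0.0
r 1.4 phi 0.3584 ftan(acw+) -0.24 frad 0.15 q6 0.63
```

View pics/w2.png

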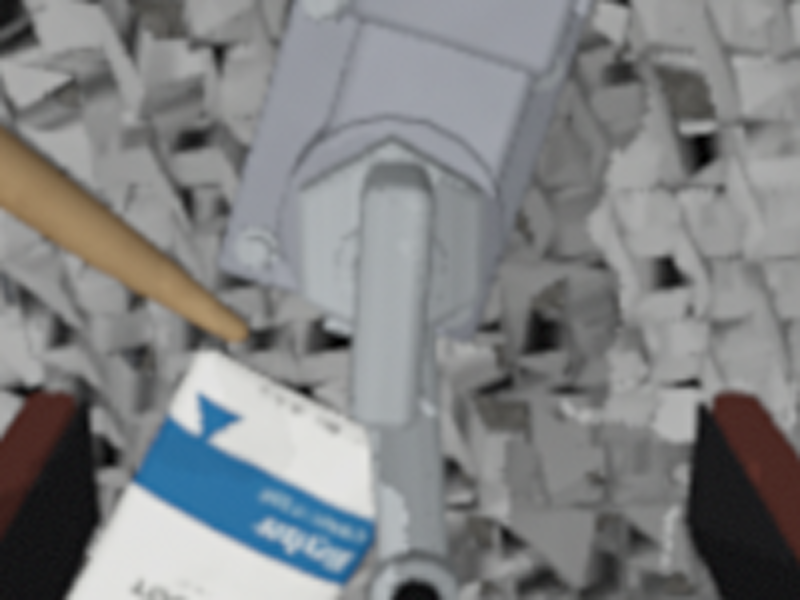

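The bar is nearly aligned with the tool's x axis: its top face runs from about crop (400,192) to (387,420), i.e. image (320,178) to (316.8,235). The crank end sits clear below it.

```bash
python3 - <<'E'
from h import *
d=np.load("w2.npz")
a,b=wray(d,320,178,153),wray(d,316.75,235,153);m=(a+b)/2;print(a,b,m,np.arctan2(*(a-b)[1::-1]),np.hypot(*(a-b)[:2]))
c=cmd([514.71,-222.04,210.975,.72025],[.302,.001,0,.047]);print(c,wray(d,400/4+220+2,130+590/4,154))
E
```

```text
[ 603.1 -148.8  153. ] [ 565.5 -174.3  153. ] [ 584.3  -161.55  153.  ] 0.5959389448550333 45.431376822632195
[np.float64(583.0065336497894), np.float64(-162.5082144445239), np.float64(210.975), 0.6497499999999999] [ 537.6 -200.9  154. ]
```

>>> {"api": "step_arm", "payload": {
  "deltas": [
    [[0.002,0,0.1],[0,0,0.036],1],
    [[0.002,0,0.2],[0,0,0.036],1],
    [[0.002,0,0.26],[0,0,0.036],1],
    [[0.002,0,0.29],[0,0,0.036],1],
    [[0.002,0,0.303],[0,0,0.036],1],
    [[0.002,0,0.303],[0,0,0.036],1],
    [[0.002,0,0.303],[0,0,0.036],1]
  ]
}}

```text
t: 7.62
ee_pos: [584.1, -162.7, 121.1]
orientation: [3.003, 0.921, 0.002]
ft_force: [0.6, -0.2, -0.2]
width: 87.9
grasp_force: 0.0
```

>>> {"api": "step_arm", "payload": {
  "deltas": [
    [[0,0,0],[0,0,0],-0.5],
    [[0,0,0],[0,0,0],-1],
    [[0,0,0],[0,0,0],-1],
    [[0,0,0],[0,0,0],-1],
    [[0,0,0],[0,0,0],-1],
    [[0,0,0],[0,0,0],-1],
    [[0,0,0],[0,0,0],-1],
    [[0,0,0],[0,0,0],-1],
    [[0,0,0],[0,0,0],-1],
    [[0,0,0],[0,0,0],-1],
    [[0,0,0],[0,0,0],-1]
  ]
}}

```text
t: 8.53
ee_pos: [582.9, -161.4, 119.9]
orientation: [-3.002, -0.921, 0.002]
ft_force: [-1.2, 3.3, 2.6]
width: 22.6
grasp_force: 30.0
```

```bash
python3 st.py
```

```text
t8.53 [ 582.88 -161.39  119.93] yaw 0.595 f [-1.23  3.29  2.65] m [ 0.721  0.327 -0.007] w22.6 g30.0
r 1.1 phi -1.4603 ftan(acw+) 0.86 frad 3.41 q6 0.68
```

```bash
python3 - <<'E'
from workcell import *
import cv2,numpy as np
d=get_image("scene");np.savez("s2.npz",**d)
a=get_image("wrist")["pixels"]
f=lambda i:cv2.resize(i[:,:,::-1],(400,400),interpolation=cv2.INTER_CUBIC)
cv2.imwrite("pics/g.png",np.hstack([f(d["pixels"][120:230,280:390]),f(a[110:260,245:395])]))
E
python3 st.py
```

```text
t8.63 [ 582.91 -161.42  119.95] yaw 0.596 f [-2.09  4.56  2.81] m [ 0.907  0.393 -0.034] w22.1 g30.0
r 1.1 phi -1.4903 ftan(acw+) 1.72 frad 4.72 q6 0.68
```

View pics/g.png

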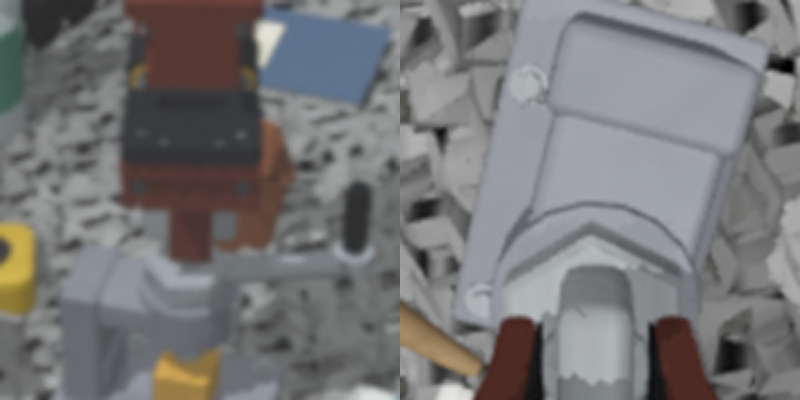

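The left view shows the fingertips low, just above the nut. The right view shows gaps either side of the bar, so the tips have likely closed on the collar below it. I'll open, rise 8 mm and regrip.

>>> {"api": "step_arm", "payload": {
  "deltas": [
    [[0,0,0],[0,0,0],0],
    [[0,0,0],[0,0,0],0],
    [[0,0,0],[0,0,0],0],
    [[0,0,-0.027],[0,0,0],0],
    [[0,0,-0.027],[0,0,0],0],
    [[0,0,-0.027],[0,0,0],-1],
    [[0,0,-0.027],[0,0,0],-1],
    [[0,0,-0.027],[0,0,0],-1],
    [[0,0,-0.027],[0,0,0],-1],
    [[0,0,-0.027],[0,0,0],-1],
    [[0,0,-0.027],[0,0,0],-1],
    [[0,0,-0.027],[0,0,0],-1],
    [[0,0,-0.027],[0,0,0],-1],
    [[0,0,-0.027],[0,0,0],-1],
    [[0,0,-0.027],[0,0,0],-1]
  ]
}}

```text
t: 9.88
ee_pos: [582.8, -161.4, 127.9]
orientation: [-3.002, -0.921, 0.002]
ft_force: [-3.5, 4.7, 2.0]
width: 14.0
grasp_force: 30.0
```

```bash
python3 st.py
```

```text
t9.88 [ 582.79 -161.44  127.92] yaw 0.595 f [-3.46  4.7   1.96] m [ 0.816  0.358 -0.153] w14.0 g30.0
r 1.1 phi -1.3789 ftan(acw+) 2.50 frad 5.27 q6 0.68
```

>>> {"api": "step_arm", "payload": {
  "deltas": [
    [[0,-0.003,0],[0,0,0.02],-1],
    [[0,-0.003,0],[0,0,0.04],-1],
    [[0,-0.003,0],[0,0,0.06],-1],
    [[0,-0.003,0],[0,0,0.08],-1],
    [[0,-0.003,0],[0,0,0.1],-1],
    [[0,-0.003,0],[0,0,0.12],-1],
    [[0,-0.003,0],[0,0,0.14],-1],
    [[0,-0.003,0],[0,0,0.16],-1],
    [[0,-0.003,0],[0,0,0.18],-1],
    [[0,-0.003,0],[0,0,0.2],-1]
  ]
}}

```text
t: 10.72
ee_pos: [582.7, -161.2, 128.0]
orientation: [-3.107, -0.461, 0.001]
ft_force: [-1.1, 2.5, 0.9]
width: 14.0
grasp_force: 30.0
```

```bash
python3 st.py
```

```text
t10.72 [ 582.69 -161.17  127.98] yaw 0.295 f [-1.14  2.5   0.9 ] m [0.517 0.231 0.184] w14.0 g30.0
r 1.4 phi -1.3410 ftan(acw+) 0.54 frad 2.69 q6 0.99
```

>>> {"api": "step_arm", "payload": {
  "deltas": [
    [[0,0,0],[0,0,0.02],-1],
    [[0,0,0],[0,0,0.04],-1],
    [[0,0,0],[0,0,0.06],-1]
  ]
}}

```text
t: 10.97
ee_pos: [582.7, -161.1, 127.9]
orientation: [-3.125, -0.321, 0.001]
ft_force: [-1.3, 2.7, -0.5]
width: 13.8
grasp_force: 30.0
```

```bash
python3 st.py
```

```text
t10.97 [ 582.65 -161.13  127.95] yaw 0.205 f [-1.35  2.73 -0.49] m [0.529 0.206 0.135] w13.8 g30.0
r 1.4 phi -1.3232 ftan(acw+) 0.64 frad 2.98 q6 1.08
```

>>> {"api": "step_arm", "payload": {
  "deltas": [
    [[0,0,0],[0,0,0.02],-1],
    [[0,0,0],[0,0,0.04],-1],
    [[0,0,0],[0,0,0.06],-1]
  ]
}}

```text
t: 11.22
ee_pos: [582.6, -161.0, 127.9]
orientation: [-3.136, -0.18, 0.001]
ft_force: [-2.1, 3.0, 0.9]
width: 14.0
grasp_force: 30.0
```

```bash
python3 st.py
```

```text
t11.22 [ 582.63 -161.03  127.93] yaw 0.115 f [-2.06  3.02  0.93] m [0.605 0.253 0.185] w14.0 g30.0
r 1.5 phi -1.3244 ftan(acw+) 1.26 frad 3.43 q6 1.17
```

>>> {"api": "step_arm", "payload": {
  "deltas": [
    [[0,0,0],[0,0,0.02],-1],
    [[0,0,0],[0,0,0.04],-1],
    [[0,0,0],[0,0,0.06],-1]
  ]
}}

```text
t: 11.47
ee_pos: [582.6, -161.0, 128.0]
orientation: [-3.141, -0.039, 0.001]
ft_force: [-1.7, 3.3, 1.2]
width: 13.9
grasp_force: 30.0
```

```bash
python3 st.py
```

```text
t11.47 [ 582.64 -160.96  127.96] yaw 0.025 f [-1.72  3.26  1.19] m [0.77  0.217 0.133] w13.9 g30.0
r 1.6 phi -1.3427 ftan(acw+) 0.94 frad 3.56 q6 1.26
```

>>> {"api": "step_arm", "payload": {
  "deltas": [
    [[0,0,0],[0,0,0.02],-1],
    [[0,0,0],[0,0,0.04],-1],
    [[0,0,0],[0,0,0.06],-1]
  ]
}}

```text
t: 11.72
ee_pos: [582.6, -160.9, 127.9]
orientation: [-3.139, 0.102, 0.001]
ft_force: [-1.7, 4.1, 0.3]
width: 13.6
grasp_force: 30.0
```

```bash
python3 st.py
```

```text
t11.72 [ 582.64 -160.88  127.93] yaw -0.065 f [-1.72  4.1   0.28] m [0.753 0.226 0.151] w13.6 g30.0
r 1.7 phi -1.3529 ftan(acw+) 0.80 frad 4.37 q6 1.35
```

>>> {"api": "step_arm", "payload": {
  "deltas": [
    [[0,0,0],[0,0,0.02],-1],
    [[0,0,0],[0,0,0.04],-1]
  ]
}}

```text
t: 11.88
ee_pos: [582.6, -160.9, 127.9]
orientation: [-3.135, 0.196, 0.001]
ft_force: [-1.2, 5.1, 1.6]
width: 13.4
grasp_force: 30.0
```

```bash
python3 st.py
```

```text
t11.88 [ 582.64 -160.85  127.93] yaw -0.125 f [-1.23  5.05  1.62] m [0.734 0.199 0.121] w13.4 g30.0
r 1.7 phi -1.3568 ftan(acw+) 0.13 frad 5.20 q6 1.41
```

>>> {"api": "step_arm", "payload": {
  "deltas": [
    [[0,0,0],[0,0,0.02],-1],
    [[0,0,0],[0,0,0.04],-1]
  ]
}}

```text
t: 12.05
ee_pos: [582.6, -160.8, 127.9]
orientation: [-3.127, 0.29, 0.001]
ft_force: [-0.9, 4.8, 0.8]
width: 14.1
grasp_force: 30.0
```

```bash
python3 st.py
```

```text
t12.05 [ 582.65 -160.79  127.92] yaw -0.185 f [-0.87  4.76  0.83] m [0.849 0.206 0.154] w14.1 g30.0
r 1.7 phi -1.3686 ftan(acw+) -0.10 frad 4.83 q6 1.47
```

>>> {"api": "step_arm", "payload": {
  "deltas": [
    [[0,0,0],[0,0,0.02],-1],
    [[0,0,0],[0,0,0.04],-1]
  ]
}}

```text
t: 12.22
ee_pos: [582.7, -160.8, 127.9]
orientation: [-3.117, 0.384, 0.001]
ft_force: [-1.2, 4.2, 0.7]
width: 13.7
grasp_force: 30.0
```

```bash
python3 st.py
```

```text
t12.22 [ 582.66 -160.75  127.94] yaw -0.245 f [-1.25  4.23  0.73] m [0.901 0.104 0.151] w13.7 g30.0
r 1.8 phi -1.3770 ftan(acw+) 0.41 frad 4.39 q6 1.53
```

>>> {"api": "step_arm", "payload": {
  "deltas": [
    [[0,-0.002,0],[0,0,0.02],-1],
    [[0,-0.002,0],[0,0,0.04],-1]
  ]
}}

```text
t: 12.38
ee_pos: [582.7, -160.7, 127.9]
orientation: [3.105, -0.477, -0.002]
ft_force: [-2.8, 1.1, 0.7]
width: 13.5
grasp_force: 30.0
```

```bash
python3 st.py
```

```text
t12.38 [ 582.66 -160.66  127.93] yaw -0.305 f [-2.8   1.11  0.74] m [0.441 0.273 0.146] w13.5 g30.0
r 1.9 phi -1.3906 ftan(acw+) 2.55 frad 1.59 q6 1.59
```

>>> {"api": "step_arm", "payload": {
  "deltas": [
    [[0,0,0],[0,0,0.02],-1],
    [[0,0,0],[0,0,0.04],-1]
  ]
}}

```text
t: 12.55
ee_pos: [582.7, -160.6, 127.9]
orientation: [-3.089, 0.57, 0.001]
ft_force: [-1.9, 1.9, 0.7]
width: 14.0
grasp_force: 30.0
```

```bash
python3 st.py
```

```text
t12.55 [ 582.72 -160.6   127.95] yaw -0.365 f [-1.87  1.88  0.67] m [0.516 0.29  0.183] w14.0 g30.0
r 1.9 phi -1.4269 ftan(acw+) 1.58 frad 2.13 q6 1.65
```

>>> {"api": "step_arm", "payload": {
  "deltas": [
    [[0,0,0],[0,0,0.02],-1],
    [[0,0,0],[0,0,0.04],-1]
  ]
}}

```text
t: 12.72
ee_pos: [582.7, -160.5, 127.9]
orientation: [-3.071, 0.663, 0.002]
ft_force: [-1.5, 2.4, 0.5]
width: 13.6
grasp_force: 30.0
```

```bash
python3 st.py
```

```text
t12.72 [ 582.71 -160.54  127.94] yaw -0.425 f [-1.53  2.44  0.49] m [0.54  0.262 0.181] w13.6 g30.0
r 2.0 phi -1.4240 ftan(acw+) 1.15 frad 2.63 q6 1.71
```

>>> {"api": "step_arm", "payload": {
  "deltas": [
    [[0,0,0],[0,0,0.02],-1],
    [[0,0,0],[0,0,0.04],-1]
  ]
}}

```text
t: 12.88
ee_pos: [582.7, -160.6, 127.9]
orientation: [-3.05, 0.755, 0.001]
ft_force: [-1.8, 3.4, 1.0]
width: 13.9
grasp_force: 30.0
```

```bash
python3 st.py
```

```text
t12.88 [ 582.74 -160.55  127.94] yaw -0.485 f [-1.79  3.37  1.04] m [0.634 0.218 0.165] w13.9 g30.0
r 2.0 phi -1.4374 ftan(acw+) 1.32 frad 3.57 q6 1.77
```

>>> {"api": "step_arm", "payload": {
  "deltas": [
    [[0,0,0],[0,0,0.02],-1]
  ]
}}

```text
t: 12.97
ee_pos: [582.8, -160.5, 128.0]
orientation: [-3.038, 0.8, 0.001]
ft_force: [-1.1, 3.1, 0.9]
width: 13.9
grasp_force: 30.0
```

```bash
python3 st.py
```

```text
t12.97 [ 582.76 -160.51  127.95] yaw -0.515 f [-1.13  3.09  0.95] m [0.63  0.238 0.194] w13.9 g30.0
r 2.0 phi -1.4525 ftan(acw+) 0.76 frad 3.20 q6 1.80
```

>>> {"api": "step_arm", "payload": {
  "deltas": [
    [[0,0,0],[0,0,0.02],-1]
  ]
}}

```text
t: 13.05
ee_pos: [582.8, -160.5, 128.0]
orientation: [-3.026, 0.846, 0.001]
ft_force: [-1.5, 3.7, 1.0]
width: 14.1
grasp_force: 30.0
```

```bash
python3 st.py
```

```text
t13.05 [ 582.79 -160.49  127.97] yaw -0.545 f [-1.48  3.68  0.98] m [0.649 0.263 0.178] w14.1 g30.0
r 2.0 phi -1.4677 ftan(acw+) 1.09 frad 3.81 q6 1.83
```

>>> {"api": "step_arm", "payload": {
  "deltas": [
    [[0,0,0],[0,0,0.02],-1]
  ]
}}

```text
t: 13.13
ee_pos: [582.8, -160.5, 128.0]
orientation: [-3.012, 0.891, 0.001]
ft_force: [-1.8, 2.9, 0.9]
width: 14.0
grasp_force: 30.0
```

```bash
python3 st.py
```

```text
t13.13 [ 582.81 -160.46  127.96] yaw -0.575 f [-1.76  2.92  0.87] m [0.633 0.215 0.192] w14.0 g30.0
r 2.1 phi -1.4777 ftan(acw+) 1.48 frad 3.07 q6 1.86
```

>>> {"api": "step_arm", "payload": {
  "deltas": [
    [[0,0,0],[0,0,0.02],-1]
  ]
}}

```text
t: 13.22
ee_pos: [582.8, -160.4, 128.0]
orientation: [-2.999, 0.936, 0.001]
ft_force: [-1.7, 2.8, 1.5]
width: 13.9
grasp_force: 30.0
```

```bash
python3 st.py
```

```text
t13.22 [ 582.82 -160.45  127.95] yaw -0.605 f [-1.69  2.82  1.51] m [0.709 0.169 0.245] w13.9 g30.0
r 2.1 phi -1.4816 ftan(acw+) 1.44 frad 2.96 q6 1.89
```

>>> {"api": "step_arm", "payload": {
  "deltas": [
    [[0,0,0],[0,0,0.02],-1]
  ]
}}

```text
t: 13.3
ee_pos: [582.8, -160.4, 127.9]
orientation: [-2.984, 0.981, 0.001]
ft_force: [-1.5, 2.8, 1.3]
width: 13.8
grasp_force: 30.0
```

```bash
python3 st.py
```

```text
t13.30 [ 582.79 -160.43  127.93] yaw -0.635 f [-1.51  2.8   1.31] m [0.695 0.207 0.28 ] w13.8 g30.0
r 2.1 phi -1.4698 ftan(acw+) 1.22 frad 2.94 q6 1.92
```

>>> {"api": "step_arm", "payload": {
  "deltas": [
    [[0,0,0],[0,0,0.02],-1]
  ]
}}

```text
t: 13.38
ee_pos: [582.8, -160.4, 127.9]
orientation: [-2.969, 1.025, 0.001]
ft_force: [-1.8, 3.7, 0.9]
width: 14.0
grasp_force: 30.0
```

```bash
python3 st.py
```

```text
t13.38 [ 582.81 -160.38  127.94] yaw -0.665 f [-1.76  3.7   0.86] m [0.718 0.127 0.22 ] w14.0 g30.0
r 2.1 phi -1.4832 ftan(acw+) 1.43 frad 3.84 q6 1.95
```

>>> {"api": "step_arm", "payload": {
  "deltas": [
    [[0,0,0],[0,0,0.02],-1]
  ]
}}

```text
t: 13.47
ee_pos: [582.8, -160.4, 127.9]
orientation: [-2.954, 1.07, 0.001]
ft_force: [-1.3, 3.6, 0.1]
width: 14.1
grasp_force: 30.0
```

```bash
python3 st.py
```

```text
t13.47 [ 582.84 -160.39  127.94] yaw -0.695 f [-1.32  3.59  0.14] m [0.788 0.188 0.288] w14.1 g30.0
r 2.1 phi -1.4941 ftan(acw+) 1.04 frad 3.68 q6 1.98
```

>>> {"api": "step_arm", "payload": {
  "deltas": [
    [[0,0,0],[0,0,0],-1]
  ]
}}

```text
t: 13.55
ee_pos: [582.8, -160.4, 127.9]
orientation: [-2.954, 1.07, 0.001]
ft_force: [-1.2, 4.0, 0.1]
width: 13.9
grasp_force: 30.0
```

```bash
python3 st.py
```

```text
t13.55 [ 582.85 -160.4   127.94] yaw -0.695 f [-1.18  4.    0.08] m [0.779 0.193 0.084] w13.9 g30.0
r 2.1 phi -1.4994 ftan(acw+) 0.89 frad 4.07 q6 1.98
```

>>> {"api": "step_arm", "payload": {
  "deltas": [
    [[0,0,0],[0,0,0],-1]
  ]
}}

```text
t: 13.63
ee_pos: [582.8, -160.4, 128.0]
orientation: [-2.954, 1.067, 0.001]
ft_force: [-1.2, 5.2, -0.0]
width: 14.0
grasp_force: 30.0
```

```bash
python3 st.py
```

```text
t13.63 [ 582.84 -160.37  127.95] yaw -0.693 f [-1.15  5.16 -0.02] m [0.836 0.169 0.043] w14.0 g30.0
r 2.1 phi -1.4969 ftan(acw+) 0.77 frad 5.23 q6 1.98
```

>>> {"api": "step_arm", "payload": {
  "deltas": [
    [[0,0,0],[0,0,0],-1]
  ]
}}

```text
t: 13.72
ee_pos: [582.9, -160.4, 128.0]
orientation: [-2.954, 1.067, 0.001]
ft_force: [-1.6, 4.7, -0.5]
width: 13.8
grasp_force: 30.0
```

```bash
python3 st.py
```

```text
t13.72 [ 582.87 -160.39  127.96] yaw -0.693 f [-1.6   4.65 -0.46] m [0.962 0.172 0.052] w13.8 g30.0
r 2.1 phi -1.5101 ftan(acw+) 1.32 frad 4.74 q6 1.98
```

>>> {"api": "step_arm", "payload": {
  "deltas": [
    [[0,0,0],[0,0,0],1],
    [[0,0,0],[0,0,0],1],
    [[0,0,0],[0,0,0],1],
    [[0,0,0],[0,0,0],1],
    [[0,0,0],[0,0,0],1],
    [[0,0,0],[0,0,0],1],
    [[0,0,-0.1],[0,0,0],1],
    [[0,0,-0.2],[0,0,0],1],
    [[0,0,-0.3],[0,0,0],1],
    [[0,0,-0.3],[0,0,0],1],
    [[0,0,-0.3],[0,0,0],1]
  ]
}}

```text
t: 14.63
ee_pos: [584.3, -161.2, 220.1]
orientation: [-2.954, 1.069, -0.007]
ft_force: [-0.3, -0.0, 0.0]
width: 83.8
grasp_force: 0.0
```

```bash
sed -i 's/583,-162.5\]/582.8,-160.3]/' st.py; python3 - <<'E'
from h import *
import st
c=[583.0065,-162.508,210.975,.64975]
for r in [[.002,0,.303,.036],[0,0,-.027,0],[0,-.003,0,.2]]+[[0,0,0,.06]]*4+[[0,0,0,.04]]*3+[[0,-.002,0,.04]]+[[0,0,0,.04]]*3+[[0,0,0,.02]]*7+[[0,0,-.3,0]]:c=cmd(c,r)
print(c);st.show();print(rel(c,[515.6,-220.2,218,.7277]))
from workcell import *
d=get_image("wrist");np.savez("w3.npz",**d)
im=d["pixels"].astype(int);import cv2
m=((im.max(2)<45)).astype(np.uint8);n,l,s,cc=cv2.connectedComponentsWithStats(m)
for i in range(1,n):
    if 100<s[i,4]<600:print(s[i],cc[i],wray(d,*cc[i],132))
E
```

```text
[np.float64(583.1243214969948), np.float64(-160.81786110290858), np.float64(218.175), -0.6942500000000001]
t14.63 [ 584.26 -161.24  220.1 ] yaw -0.694 f [-0.31 -0.03  0.02] m [0.064 0.006 0.016] w83.8 g0.0
r 1.7 phi 2.5700 ftan(acw+) -0.19 frad -0.25 q6 1.98
[-4.630e-02  2.961e-01  6.000e-04 -9.480e-01]
[406 204  23  25 318] [416.82075472 215.61006289] [ 515.9 -220.6  132. ]
[507 298  42  36 403] [532.02233251 318.77915633] [ 284.9 -270.   132. ]
[ 99 387  32  13 247] [111.80566802 394.34412955] [541.3 321.7 132. ]
```

>>> {"api": "step_arm", "payload": {
  "deltas": [
    [[-0.046,0.297,0],[0,0,-0.948],1],
    [[-0.046,0.297,0],[0,0,-0.948],1],
    [[-0.046,0.297,0],[0,0,-0.948],1],
    [[-0.046,0.297,0],[0,0,-0.948],1],
    [[-0.046,0.297,0],[0,0,-0.948],1],
    [[-0.046,0.297,0],[0,0,-0.948],1],
    [[-0.046,0.297,0],[0,0,-0.948],1],
    [[-0.046,0.297,0],[0,0,-0.948],1],
    [[-0.046,0.297,0],[0,0,-0.948],1],
    [[-0.046,0.297,0],[0,0,-0.948],1],
    [[-0.046,0.297,0],[0,0,-0.948],1],
    [[-0.046,0.297,0],[0,0,-0.948],1],
    [[-0.046,0.297,0],[0,0,-0.948],1],
    [[-0.046,0.297,0],[0,0,-0.948],1],
    [[-0.046,0.297,0],[0,0,-0.948],1],
    [[-0.046,0.297,0],[0,0,-0.948],1]
  ]
}}

```text
t: 16.02
ee_pos: [515.2, -220.4, 217.6]
orientation: [-2.936, -1.116, 0.001]
ft_force: [-0.1, 0.7, 0.8]
width: 87.8
grasp_force: 0.0
```

```bash
python3 - <<'E'
from h import *
import st
c=cmd([583.1243,-160.8179,218.175,-.69425],[-.046,.297,0,-.948])
print(c);st.show();print(rel(c,[515.7,-220.3,121,.7277]))
from workcell import *
d=get_image("wrist")
im=d["pixels"].astype(int);import cv2
m=((im.max(2)<45)).astype(np.uint8);n,l,s,cc=cv2.connectedComponentsWithStats(m)
for i in range(1,n):
    if 100<s[i,4]<600:print(s[i],cc[i],wray(d,*cc[i],132))
E
```

```text
[np.float64(515.5115324768434), np.float64(-220.46489211074757), np.float64(218.175), 0.7277499999999999]
t16.02 [ 515.25 -220.38  217.63] yaw 0.726 f [-0.06  0.72  0.8 ] m [-0.035 -0.068 -0.028] w87.8 g0.0
r 90.4 phi 0.7269 ftan(acw+) -0.58 frad -0.44 q6 0.42
[0.0008 0.     0.3239 0.    ]
[310 188  17  26 339] [318.04719764 200.59292035] [ 514.8 -221.   132. ]
[ 87 199  19  14 145] [ 95.64137931 205.13103448] [357.9 -53.2 132. ]
[523 302  30  29 308] [539.47077922 317.18831169] [ 585.4 -540.8  132. ]
[ 99 387  32  13 263] [111.79847909 394.17110266] [  32.2 -190.7  132. ]
[492 387  46  13 303] [520.4290429  394.72937294] [ 483.4 -694.9  132. ]
```

Aligned; descend and grip.

>>> {"api": "step_arm", "payload": {
  "deltas": [
    [[0.001,0,0.1],[0,0,0],1],
    [[0.001,0,0.2],[0,0,0],1],
    [[0.001,0,0.27],[0,0,0],1],
    [[0.001,0,0.31],[0,0,0],1],
    [[0.001,0,0.324],[0,0,0],1],
    [[0.001,0,0.324],[0,0,0],1],
    [[0.001,0,0.324],[0,0,0],-0.5],
    [[0.001,0,0.324],[0,0,0],-1],
    [[0.001,0,0.324],[0,0,0],-1],
    [[0.001,0,0.324],[0,0,0],-1],
    [[0.001,0,0.324],[0,0,0],-1],
    [[0.001,0,0.324],[0,0,0],-1],
    [[0.001,0,0.324],[0,0,0],-1],
    [[0.001,0,0.324],[0,0,0],-1],
    [[0.001,0,0.324],[0,0,0],-1],
    [[0.001,0,0.324],[0,0,0],-1],
    [[0.001,0,0.324],[0,0,0],-1],
    [[0.001,0,0.324],[0,0,0],-1]
  ]
}}

```text
t: 17.57
ee_pos: [515.5, -220.1, 120.9]
orientation: [-2.935, -1.118, 0.001]
ft_force: [-0.3, -0.4, 1.0]
width: 14.5
grasp_force: 30.0
```

```bash
sed -i 's|    print("r %.1f|    print("EQ(N at handle, acw+) %.2f"%(f[:2]@t+o["moment"][2]/.09));print("r %.1f|' st.py; python3 st.py
```

```text
t17.57 [ 515.52 -220.08  120.86] yaw 0.728 f [-0.34 -0.36  0.99] m [ 0.    -0.025  0.035] w14.5 g30.0
EQ(N at handle, acw+) 0.43
r 90.0 phi 0.7265 ftan(acw+) 0.04 frad 0.49 q6 0.42
```

>>> {"api": "step_arm", "payload": {
  "deltas": [
    [[0.0001,-0.0075,0],[0,0,0.0167],-1],
    [[0.0004,-0.015,0],[0,0,0.0333],-1],
    [[0.0008,-0.0225,0],[0,0,0.05],-1],
    [[0.0015,-0.03,0],[0,0,0.0667],-1]
  ]
}}

```text
t: 17.9
ee_pos: [511.2, -214.3, 121.3]
orientation: [2.986, 0.968, 0.003]
ft_force: [2.5, -3.4, -2.5]
width: 14.1
grasp_force: 30.0
```

```bash
python3 st.py
```

```text
t17.90 [ 511.15 -214.34  121.28] yaw 0.627 f [ 2.51 -3.4  -2.54] m [-0.8   -0.412  0.135] w14.1 g30.0
EQ(N at handle, acw+) 5.72
r 89.7 phi 0.6462 ftan(acw+) 4.22 frad 0.04 q6 0.53
```

>>> {"api": "step_arm", "payload": {
  "deltas": [
    [[0.0001,-0.0075,0],[0,0,0.0167],-1],
    [[0.0004,-0.015,0],[0,0,0.0333],-1]
  ]
}}

```text
t: 18.07
ee_pos: [508.5, -210.6, 121.2]
orientation: [3.009, 0.893, 0.002]
ft_force: [1.5, -4.2, -1.9]
width: 14.5
grasp_force: 30.0
```

```bash
python3 st.py
```

```text
t18.07 [ 508.55 -210.63  121.23] yaw 0.577 f [ 1.5  -4.18 -1.93] m [-0.896 -0.376  0.162] w14.5 g30.0
EQ(N at handle, acw+) 6.10
r 89.7 phi 0.5957 ftan(acw+) 4.30 frad 1.10 q6 0.58
```

>>> {"api": "step_arm", "payload": {
  "deltas": [
    [[0.0001,-0.0075,0],[0,0,0.0167],-1],
    [[0.0004,-0.015,0],[0,0,0.0333],-1]
  ]
}}

```text
t: 18.23
ee_pos: [506.1, -206.8, 121.2]
orientation: [3.03, 0.818, 0.002]
ft_force: [1.4, -5.2, -2.0]
width: 14.2
grasp_force: 30.0
```

```bash
python3 st.py
```

```text
t18.23 [ 506.15 -206.79  121.25] yaw 0.527 f [ 1.36 -5.16 -1.95] m [-0.87  -0.314  0.089] w14.2 g30.0
EQ(N at handle, acw+) 6.11
r 89.7 phi 0.5452 ftan(acw+) 5.11 frad 1.51 q6 0.64
```

>>> {"api": "step_arm", "payload": {
  "deltas": [
    [[0.0001,-0.0075,0],[0,0,0.0167],-1],
    [[0.0004,-0.015,0],[0,0,0.0333],-1]
  ]
}}

```text
t: 18.4
ee_pos: [503.9, -202.9, 121.2]
orientation: [3.05, 0.742, 0.002]
ft_force: [1.8, -4.5, -1.0]
width: 14.2
grasp_force: 30.0
```

```bash
python3 st.py
```

```text
t18.40 [ 503.93 -202.86  121.23] yaw 0.477 f [ 1.8  -4.54 -1.04] m [-0.907 -0.231  0.149] w14.2 g30.0
EQ(N at handle, acw+) 6.51
r 89.6 phi 0.4949 ftan(acw+) 4.85 frad 0.57 q6 0.69
```

>>> {"api": "step_arm", "payload": {
  "deltas": [
    [[0.0001,-0.0075,0],[0,0,0.0167],-1],
    [[0.0004,-0.015,0],[0,0,0.0333],-1]
  ]
}}

```text
t: 18.57
ee_pos: [501.9, -198.8, 121.2]
orientation: [3.068, 0.666, 0.002]
ft_force: [0.9, -4.8, -2.0]
width: 14.3
grasp_force: 30.0
```

```bash
python3 st.py
```

```text
t18.57 [ 501.91 -198.78  121.23] yaw 0.427 f [ 0.87 -4.78 -1.95] m [-0.919 -0.283  0.087] w14.3 g30.0
EQ(N at handle, acw+) 5.66
r 89.6 phi 0.4440 ftan(acw+) 4.69 frad 1.27 q6 0.75
```

>>> {"api": "step_arm", "payload": {
  "deltas": [
    [[0.0001,-0.0075,0],[0,0,0.0167],-1],
    [[0.0004,-0.015,0],[0,0,0.0333],-1]
  ]
}}

```text
t: 18.73
ee_pos: [500.1, -194.6, 121.2]
orientation: [3.083, 0.589, 0.002]
ft_force: [0.8, -4.7, -1.2]
width: 14.0
grasp_force: 30.0
```

```bash
python3 st.py
```

```text
t18.73 [ 500.11 -194.62  121.22] yaw 0.377 f [ 0.83 -4.67 -1.18] m [-0.95  -0.234  0.149] w14.0 g30.0
EQ(N at handle, acw+) 6.28
r 89.5 phi 0.3935 ftan(acw+) 4.63 frad 1.02 q6 0.80
```

>>> {"api": "step_arm", "payload": {
  "deltas": [
    [[0.0001,-0.0075,0],[0,0,0.0167],-1],
    [[0.0004,-0.015,0],[0,0,0.0333],-1]
  ]
}}

```text
t: 18.9
ee_pos: [498.5, -190.5, 121.2]
orientation: [3.097, 0.512, 0.002]
ft_force: [1.7, -6.7, -2.3]
width: 14.2
grasp_force: 30.0
```

```bash
python3 st.py
```

```text
t18.90 [ 498.54 -190.51  121.21] yaw 0.328 f [ 1.74 -6.7  -2.34] m [-1.114 -0.132  0.13 ] w14.2 g30.0
EQ(N at handle, acw+) 8.34
r 89.5 phi 0.3443 ftan(acw+) 6.90 frad 0.62 q6 0.86
```

>>> {"api": "step_arm", "payload": {
  "deltas": [
    [[0.0001,-0.0075,0],[0,0,0.0167],-1],
    [[0.0004,-0.015,0],[0,0,0.0333],-1]
  ]
}}

```text
t: 19.07
ee_pos: [497.2, -186.4, 121.3]
orientation: [3.108, 0.435, 0.002]
ft_force: [0.6, -7.5, -1.6]
width: 14.2
grasp_force: 30.0
```

```bash
python3 st.py
```

```text
t19.07 [ 497.24 -186.42  121.26] yaw 0.278 f [ 0.62 -7.45 -1.6 ] m [-1.363 -0.147  0.18 ] w14.2 g30.0
EQ(N at handle, acw+) 9.30
r 89.5 phi 0.2963 ftan(acw+) 7.31 frad 1.59 q6 0.91
```

>>> {"api": "step_arm", "payload": {
  "deltas": [
    [[0.0001,-0.0075,0],[0,0,0.0167],-1]
  ]
}}

```text
t: 19.15
ee_pos: [496.7, -184.4, 121.3]
orientation: [3.113, 0.396, 0.002]
ft_force: [1.1, -8.5, -2.1]
width: 14.1
grasp_force: 30.0
```

```bash
python3 st.py
```

```text
t19.15 [ 496.66 -184.37  121.28] yaw 0.253 f [ 1.05 -8.48 -2.14] m [-1.416 -0.072  0.142] w14.1 g30.0
EQ(N at handle, acw+) 10.03
r 89.4 phi 0.2725 ftan(acw+) 8.45 frad 1.27 q6 0.94
```

>>> {"api": "step_arm", "payload": {
  "deltas": [
    [[0.0001,-0.0075,0],[0,0,0.0167],-1]
  ]
}}

```text
t: 19.23
ee_pos: [496.1, -182.3, 121.3]
orientation: [3.118, 0.357, 0.003]
ft_force: [1.3, -10.0, -2.1]
width: 14.3
grasp_force: 30.0
```

```bash
python3 st.py
```

```text
t19.23 [ 496.14 -182.29  121.3 ] yaw 0.228 f [  1.32 -10.01  -2.1 ] m [-1.515  0.     0.155] w14.3 g30.0
EQ(N at handle, acw+) 11.74
r 89.4 phi 0.2485 ftan(acw+) 10.02 frad 1.18 q6 0.97
```

>>> {"api": "step_arm", "payload": {
  "deltas": [
    [[0.0001,-0.0075,0],[0,0,0.0167],-1]
  ]
}}

```text
t: 19.32
ee_pos: [495.7, -180.2, 121.3]
orientation: [3.122, 0.318, 0.003]
ft_force: [-0.1, -8.8, -1.4]
width: 14.1
grasp_force: 30.0
```

```bash
python3 st.py
```

```text
t19.32 [ 495.67 -180.2   121.31] yaw 0.203 f [-0.14 -8.82 -1.43] m [-1.707 -0.016  0.206] w14.1 g30.0
EQ(N at handle, acw+) 10.85
r 89.4 phi 0.2245 ftan(acw+) 8.56 frad 2.10 q6 1.00
```

>>> {"api": "step_arm", "payload": {
  "deltas": [
    [[0.0001,-0.0075,0],[0,0,0.0167],-1]
  ]
}}

```text
t: 19.4
ee_pos: [495.2, -178.1, 121.3]
orientation: [3.126, 0.279, 0.003]
ft_force: [-0.0, -9.4, -1.6]
width: 14.4
grasp_force: 30.0
```

```bash
python3 st.py
```

```text
t19.40 [ 495.2  -178.09  121.31] yaw 0.178 f [-0.05 -9.43 -1.62] m [-1.757  0.062  0.198] w14.4 g30.0
EQ(N at handle, acw+) 11.43
r 89.4 phi 0.2004 ftan(acw+) 9.24 frad 1.92 q6 1.03
```

>>> {"api": "step_arm", "payload": {
  "deltas": [
    [[0.0001,-0.0075,0],[0,0,0.0167],-1]
  ]
}}

```text
t: 19.48
ee_pos: [494.8, -176.0, 121.3]
orientation: [3.129, 0.24, 0.003]
ft_force: [0.4, -10.9, -1.1]
width: 14.1
grasp_force: 30.0
```

```bash
python3 st.py
```

```text
t19.48 [ 494.82 -176.02  121.33] yaw 0.153 f [  0.38 -10.87  -1.08] m [-1.903  0.106  0.235] w14.1 g30.0
EQ(N at handle, acw+) 13.38
r 89.4 phi 0.1768 ftan(acw+) 10.77 frad 1.54 q6 1.06
```

>>> {"api": "step_arm", "payload": {
  "deltas": [
    [[0.0001,-0.0075,0],[0,0,0.0167],-1]
  ]
}}

```text
t: 19.57
ee_pos: [494.5, -173.9, 121.4]
orientation: [3.131, 0.201, 0.003]
ft_force: [0.6, -11.5, -1.9]
width: 14.0
grasp_force: 30.0
```

```bash
python3 st.py
```

```text
t19.57 [ 494.52 -173.92  121.36] yaw 0.128 f [  0.55 -11.47  -1.89] m [-2.018  0.115  0.158] w14.0 g30.0
EQ(N at handle, acw+) 13.17
r 89.3 phi 0.1530 ftan(acw+) 11.42 frad 1.20 q6 1.09
```

>>> {"api": "step_arm", "payload": {
  "deltas": [
    [[0,-0.004,0],[0,0,0.008],-1]
  ]
}}

```text
t: 19.65
ee_pos: [494.3, -172.7, 121.4]
orientation: [3.132, 0.182, 0.003]
ft_force: [-1.0, -12.2, -2.1]
width: 14.4
grasp_force: 30.0
```

```bash
python3 st.py
```

```text
t19.65 [ 494.33 -172.69  121.35] yaw 0.116 f [ -1.03 -12.24  -2.09] m [-2.101  0.12   0.181] w14.4 g30.0
EQ(N at handle, acw+) 14.00
r 89.3 phi 0.1391 ftan(acw+) 11.98 frad 2.72 q6 1.10
```

>>> {"api": "step_arm", "payload": {
  "deltas": [
    [[0,0,0],[0,0,0],-1],
    [[0,0,0],[0,0,0],-1],
    [[0,0,0],[0,0,0],-1]
  ]
}}

```text
t: 19.9
ee_pos: [494.3, -172.6, 121.3]
orientation: [3.133, 0.184, 0.002]
ft_force: [0.2, -10.3, -1.0]
width: 14.3
grasp_force: 30.0
```

```bash
python3 st.py
```

```text
t19.90 [ 494.3  -172.57  121.32] yaw 0.117 f [  0.19 -10.29  -1.03] m [-1.81   0.117  0.188] w14.3 g30.0
EQ(N at handle, acw+) 12.31
r 89.3 phi 0.1377 ftan(acw+) 10.22 frad 1.22 q6 1.10
```

>>> {"api": "step_arm", "payload": {
  "deltas": [
    [[0,0,0],[0,0,0],-1]
  ]
}}

```text
t: 19.98
ee_pos: [494.3, -172.6, 121.3]
orientation: [3.133, 0.183, 0.002]
ft_force: [-0.3, -9.6, -1.1]
width: 14.2
grasp_force: 30.0
```

```bash
python3 st.py
```

```text
t19.98 [ 494.32 -172.6   121.33] yaw 0.117 f [-0.33 -9.64 -1.1 ] m [-1.722  0.035  0.177] w14.2 g30.0
EQ(N at handle, acw+) 11.47
r 89.3 phi 0.1381 ftan(acw+) 9.50 frad 1.66 q6 1.10
```

>>> {"api": "step_arm", "payload": {
  "deltas": [
    [[0,0,0],[0,0,0],-1]
  ]
}}

```text
t: 20.07
ee_pos: [494.3, -172.6, 121.3]
orientation: [3.133, 0.183, 0.002]
ft_force: [0.5, -9.6, -1.5]
width: 14.1
grasp_force: 30.0
```

```bash
python3 st.py
```

```text
t20.07 [ 494.29 -172.58  121.33] yaw 0.117 f [ 0.47 -9.58 -1.52] m [-1.7    0.107  0.195] w14.1 g30.0
EQ(N at handle, acw+) 11.71
r 89.4 phi 0.1378 ftan(acw+) 9.55 frad 0.85 q6 1.10
```

>>> {"api": "step_arm", "payload": {
  "deltas": [
    [[0,0.002,0],[0,0,0],-1],
    [[0,0.003,0],[0,0,0],1],
    [[0,0.003,0],[0,0,0],1],
    [[0,0.003,0],[0,0,0],1],
    [[0,0.003,0],[0,0,0],1],
    [[0,0.003,0],[0,0,0],1],
    [[0,0.003,0],[0,0,0],1],
    [[0,0.003,0],[0,0,0],1],
    [[0,0.003,-0.1],[0,0,0],1],
    [[0,0.003,-0.2],[0,0,0],1],
    [[0,0.003,-0.3],[0,0,0],1],
    [[0,0.003,-0.35],[0,0,0],1],
    [[0,0.003,-0.35],[0,0,0],1]
  ]
}}

```text
t: 21.15
ee_pos: [495.8, -172.3, 229.7]
orientation: [3.134, 0.182, 0.01]
ft_force: [0.8, 0.5, -0.3]
width: 87.1
grasp_force: 0.0
```

```bash
python3 - <<'E'
from h import *
import st,cv2
st.show()
from workcell import *
d=get_image("wrist");im=d["pixels"].astype(int)
m=((im.max(2)<45)).astype(np.uint8);n,l,s,cc=cv2.connectedComponentsWithStats(m)
for i in range(1,n):
    if 100<s[i,4]<600:print(s[i],cc[i],wray(d,*cc[i],132))
s=get_image("scene")["pixels"][:,:,::-1]
f=lambda i:cv2.resize(i,(400,400),interpolation=cv2.INTER_CUBIC)
cv2.imwrite("pics/end.png",np.hstack([f(s[150:270,285:405]),f(d["pixels"][40:240,210:410,::-1])]))
E
```

```text
t21.15 [ 495.8  -172.26  229.69] yaw 0.116 f [ 0.76  0.46 -0.33] m [ 0.007  0.066 -0.031] w87.1 g0.0
EQ(N at handle, acw+) -0.70
r 87.8 phi 0.1366 ftan(acw+) -0.35 frad -0.82 q6 1.10
[608   0  32  13 250] [624.7     4.096] [ 800.3 -539.8  132. ]
[ 46  17  25  29 143] [56.8041958  32.53846154] [648.7 131.6 132. ]
[311 188  15  24 290] [318.04827586 199.1862069 ] [ 493.5 -173.6  132. ]
[ 99 387  32  13 264] [111.91287879 394.20075758] [103.1 137.5 132. ]
```

View pics/end.png

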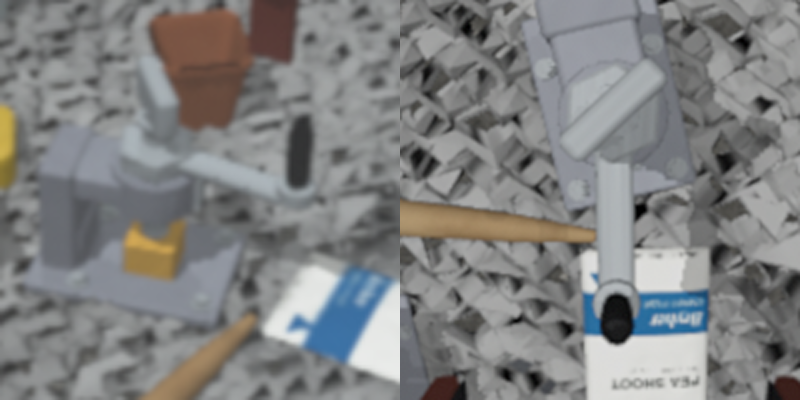

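The foot is on the block, the T bar and crank are where I left them, and the gripper is clear. The packet and dibber haven't moved. Handing in.

```bash
python3 -c "
from workcell import *
print(close_job())"
```

```text
the job is handed in; nothing more can be done
None
```

The job is handed in at about 21 s: nut slackened, T-handle turned clockwise 1.29 rad until the screw went stiff at about 0.27 N m, then the nut tightened until the moving handle took roughly 12 to 14 N, about 0.25 to 0.32 rad past my noisy estimate of biting; no verdict came back.

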